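# Face up the tumblers on the glassware shop's display board

## Task

The front row of glasses along the display board's rail has an empty place between two amber tumblers, and the third tumbler of the same kind has been left standing farther back on the board. With the fingers, gently push that tumbler along the board into the middle of the empty place and up against the rail, so that it stands in line between its two neighbours. Do not grip, lift or tip it, leave every other glass where it stands, and finish with the hand clear.

Things in the scene. Friction and masses are not known exactly. Their poses are not given: they have to be found in the camera images.
- board: fixed display board of white laminate lying on the counter, 320 x 800 x 18 mm; the glasses stand on its top, 18 mm above the counter. Origin: centre of its underside; +x points away from the robot to the chrome rail on its far side (within 0.12 rad of world x), y along the rail, z up. The rail's near face is at x = +140 mm; a tumbler touching it has its axis at x = +105 mm.
- rail (a point): point on the near face of the rail's upper bar, halfway along the rail, 44 mm above the board's top; axes as the board's. The rail has two round chrome bars 8 mm thick, axes 20 and 44 mm above the board's top, on posts 50 mm high, along the whole far side of the board.
- tumbler: the tumbler to be pushed: 70 mm in diameter, 85 mm tall, straight-sided, no handle, open at the top, amber glass with a clear ribbed collar, about 0.24 kg. It starts on the board, 15 to 18 cm nearer to the robot than the row and about 10 cm left or right of the empty place. Pushed below half its height it slides upright. Origin: centre of its underside, z up.
- left_tumbler: tumbler of the same kind in the front row, against the rail on the left (+y) side of the empty place; loose, to be left alone: 70 mm in diameter, 85 mm tall, straight-sided, no handle, open at the top, amber glass with a clear ribbed collar, about 0.24 kg. Origin: centre of its underside, z up.
- right_tumbler: tumbler of the same kind in the front row, against the rail on the right (-y) side of the empty place, 196 to 206 mm from the left one, axis to axis; loose, to be left alone: 70 mm in diameter, 85 mm tall, straight-sided, no handle, open at the top, amber glass with a clear ribbed collar, about 0.24 kg. Origin: centre of its underside, z up.
- mug: amber glass mug, 84 mm in diameter, 75 mm tall, with a clear handle that reaches 73 mm from the axis along its -x, standing on the board behind the row, left or right of the empty place, opposite the tumbler to be pushed, handle roughly towards the robot; leave alone. Origin: centre of its underside, z up.
- carafe: glass carafe, 255 mm tall, straight body 100 mm in diameter up to 150 mm, then a narrow neck (54 mm), clear spiral-fluted glass with an amber foot, 0.65 kg, at one end of the row on the board, beyond one of the two neighbours; leave alone. Origin: centre of its underside, z up.
- jug: amber glass jug, cone 116 mm wide at the foot and 74 mm at the top, 200 mm tall, 0.6 kg, with a clear handle reaching 85 mm from the axis along its -x, at the other end of the row on the board; leave alone. Origin: centre of its underside, z up.
- end_mug: another amber glass mug, 84 mm in diameter, 75 mm tall, with a clear handle that reaches 73 mm from the axis along its -x, near one end of the board, towards the robot; leave alone. Origin: centre of its underside, z up.
- creamer: small pear-shaped clear glass creamer, 80 mm wide near the foot, 60 mm at the top, 110 mm tall, 0.3 kg, with a handle reaching 66 mm from the axis along its -x, near the other end of the board; leave alone. Origin: centre of its underside, z up.
Mind the look-alikes: they are no part of the job. Leave any blue look-alike of the tumbler alone.

How it is judged:
At the end, for the whole second after the job is handed in: The pushed tumbler stands upright and at rest on the board, its wall within about 7 mm of the rail, with its axis at least 87 mm (a clear gap of 17 mm) from each of the two neighbouring tumblers; the neighbours are within 8 mm, and all other glasses within 20 mm, of where they began (x of tumbler in the frame of board between 0.098 and 0.112 m and z of tumbler in the frame of board between 0.012 and 0.024 m and angle between tumbler's own z axis and vertical below 0.06 rad and horizontal distance between tumbler and left_tumbler between 0.087 and 0.125 m and horizontal distance between tumbler and right_tumbler between 0.087 and 0.125 m and linear speed of tumbler below 0.01 m/s and angular speed of tumbler below 0.1 rad/s and distance of each of left_tumbler, right_tumbler from where it was at the start of the episode below 0.008 m and distance of each of mug, carafe, jug, end_mug, creamer from where it was at the start of the episode below 0.02 m); the robot touches nothing.
It fails at once if the tumbler is lifted off the board (its foot more than 12 mm up) or tipped (more than 0.3 rad) (z of tumbler in the frame of board above 0.03 m or angle between tumbler's own z axis and vertical above 0.3 rad).
It fails at once if the tumbler is flung (faster than 0.4 m/s) (linear speed of tumbler above 0.4 m/s).
It fails at once if the tumbler is gripped or pressed hard (over 35 N) (contact force between the fingers and tumbler above 35 N).
It fails at once if a neighbouring tumbler is moved more than 8 mm or tipped (distance of any of left_tumbler, right_tumbler from where it was at the start of the episode above 0.008 m or angle between any of left_tumbler, right_tumbler's own z axis and vertical above 0.2 rad).
It fails at once if another glass is moved more than 20 mm or tipped (distance of any of mug, carafe, jug, end_mug, creamer from where it was at the start of the episode above 0.02 m or angle between any of mug, carafe, jug, end_mug, creamer's own z axis and vertical above 0.15 rad).
It also fails if it takes over 48 s, if anything falls off the work surface, if the arm or the gripper's body presses on something with over 40 N, if the wrist force passes 120 N, or if a joint passes its speed limit or range.

## Robot

A 6-joint arm with a two-finger parallel gripper is mounted at the origin on the work surface. World frame = base frame: x ahead of the robot, y to its left, z up, the work surface at z = 0. Lengths are in m, angles in rad, forces in N, time in s.
With the tool pointing down it reaches from about 0.3 to 0.875 m from the base axis. Payload 6.4 kg.
Tool frame: the origin (TCP) lies on the centre line of the jaws, within the pads' length; the fingertips stand 25 mm ahead of it and the grasp point (between the pads) lies 6 mm ahead of it (ctrl.tips_ahead is the z of the fingertips in the tool frame, in m); z points along the fingers, x is the direction in which the jaws open and shut, and the axes are right-handed (so a half turn about z gives the same grasp; the last joint's range is limited). The gripper opens to 85 mm and grips with 20 to 120 N. Pads are 22 mm wide; open, the fingers measure 114 mm over their backs; the gripper's body (76 mm by 85 mm) begins 54 mm behind the grasp point. The pads swing forward as they close: fully open they stand 13 mm farther back than shut.
Start: joints at [-1.554, 0.181, 1.607, -0, 1.354, -0.206], TCP at [0.127, -0.561, 0.256] pointing down, gripper open.
Joint ranges: [-2.99, 2.99], [-0.89, 2.07], [0.3, 2.58], [-1.14, 4.28], [0, 2.63], [-3.12, 3.12]. Speed limits (rad/s): [2.57, 2.57, 3.01, 3.14, 3.14, 3.14].

## Interface

Orientations are given as a unit quaternion [w, x, y, z].
In Python, from bench import ctrl gives the robot as it stands.
- The arm moves only by the shell command python3 -m pendant 'ROWS'. ROWS is JSON, a list that holds one entry, the list of rows, each a list of 7 numbers: the shift along the tool's x, y, z in m, then the turn, a rotation vector about the tool's x, y, z in rad, then the closure, from -1 (fully open) to 1 (shut). A call has 1 to 10 rows; each row shifts and turns the commanded pose from where the row before left it, along the tool's axes as they then stand; what a row does not reach is not made up. A row lasts 1/10 s, in which the tool goes at most 50 mm and 8.59 degrees, less where a joint would pass 70% of its speed; a pose out of reach is approached as far as the arm can. A call with a gripper value outside its range is refused whole. The fingers move at their own pace and stop on an object; the grip force is fixed at half the most. Time passes only in rows, so rows that do not move let the fingers close. It gives the time, the measured TCP pose, the force and the opening at its end, in the units of the state.
- ctrl.get_obs(): the state, without advancing time (a new reading comes with each control period).
- ctrl.camera(name): name is "side" or "top" or "wrist"; returns (picture, depth): 480x640x3 uint8, red, green, blue; 480x640 float32, m along the optical axis (not along the pixel's ray), 0 where there is no reading.
- ctrl.calibration(name): a dict with "fov_y" (degrees; the focal length in pixels is half the picture's height over the tangent of half this angle, whatever the lens; pixels are square), "cx", "cy" (the principal point, pixels), "D" ([k1, k2, p1, p2, k3] as OpenCV has them; the pictures are not rectified), "camera_from_world" (4x4, takes a point from world to camera coordinates). Camera axes: x right, y down, z forward; pixel columns grow to the right and rows downward; lengths in m; the calibration is good to about 2 mm. A picture is of the moment at which its call begins: read the wrist's pose just before it. calibration takes no time and is no camera call; for the wrist camera it gives the pose at the moment of the call.
- ctrl.hand_in(): hands the job in, once; it reports no verdict.
The state is a dict: "time_s": time; "q": joint angles; "dq": joint speeds; "joint_efforts": joint torques, N m; "eef_pos": TCP position; "eef_rot": TCP orientation; "wrist_force": force on the tool from outside, world axes, zero at the start; "torque": the same for the moment, N m; "opening": opening from 0.0 (shut) to 1.0 (fully open).
Only numpy, scipy, OpenCV 4.12 (cv2) and the standard library are available. Lean on these libraries where they do the work, as an engineer would, in place of code of your own. Each camera call takes 0.05 s, during which the arm holds its last target.

## Working session

There is one attempt and no reset: what is moved stays moved. The work goes in short steps, Python scripts to look and compute and a shell command to move; the robot and the scene stay as the last step left them, time stands still between calls to the robot, and variables do not carry over. Pictures are saved under pics/ and viewed, and the job is handed in when it is done.

```bash
ls; mkdir -p pics; python3 - <<'E'
from bench import ctrl
import cv2
print(ctrl.get_obs())
for n in ("top","side"):
    p,d=ctrl.camera(n); c=ctrl.calibration(n); print(n,c)
    cv2.imwrite(f"pics/{n}0.png",p[:,:,::-1])
    import numpy as np; np.savez(f"{n}0.npz",p=p,d=d)
print(ctrl.tips_ahead)
E
```

```text
pics
{'time_s': 0.0, 'q': array([-1.55429043e+00,  1.81566632e-01,  1.60799320e+00,  2.18836287e-05,
        1.35380009e+00, -2.06301416e-01]), 'dq': array([ 6.31180065e-05,  1.38894899e-03, -1.04312164e-03, -4.30528596e-04,
       -5.37590609e-04, -1.05284388e-03]), 'joint_efforts': array([ 3.11165067e-06, -4.44867504e+01, -3.51339841e+01, -2.79176556e-04,
        9.09418246e-03, -2.05742133e-06]), 'eef_pos': array([ 0.1270709 , -0.56026791,  0.25537688]), 'eef_rot': array([-6.88021864e-04,  7.81333106e-01, -6.24113609e-01, -5.54570836e-04]), 'wrist_force': array([ 0.07621241, -0.04191633, -0.19219136]), 'torque': array([-0.00421173,  0.00221362, -0.00774595]), 'opening': 1.0008360038575879}
top {'fov_y': 50.13229063981228, 'cx': 326.1049908065788, 'cy': 238.73042399994392, 'D': array([-0.1214714,  0.       ,  0.       ,  0.       ,  0.       ]), 'camera_from_world': array([[ 0.01559224, -0.99964014, -0.02182809,  0.018864  ],
       [-0.9871316 , -0.01191505, -0.15946549,  0.49684484],
       [ 0.15914802,  0.02403362, -0.98696215,  1.06743658],
       [ 0.        ,  0.        ,  0.        ,  1.        ]])}
side {'fov_y': 52.25276918493585, 'cx': 318.2319123445014, 'cy': 244.67724943688205, 'D': array([-0.07118091,  0.        ,  0.        ,  0.        ,  0.        ]), 'camera_from_world': array([[-0.84006632, -0.54236858, -0.01117567,  0.40346566],
       [-0.40843046,  0.64590158, -0.64497729,  0.23933084],
       [ 0.3570338 , -0.53725921, -0.76412002,  1.03113132],
       [ 0.        ,  0.        ,  0.        ,  1.        ]])}
0.025
```

View pics/top0.png

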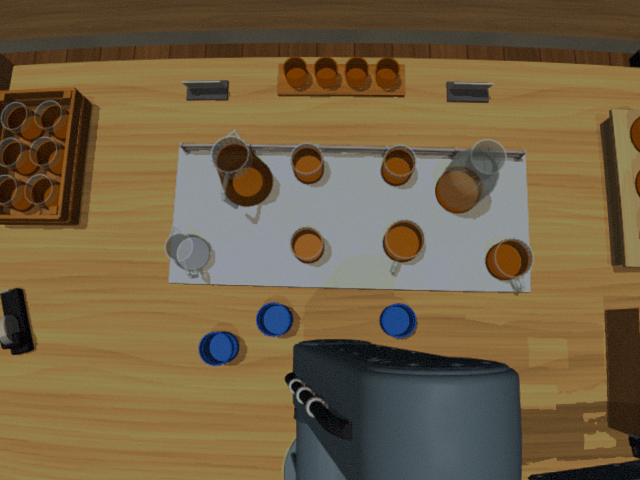

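View pics/side0.png

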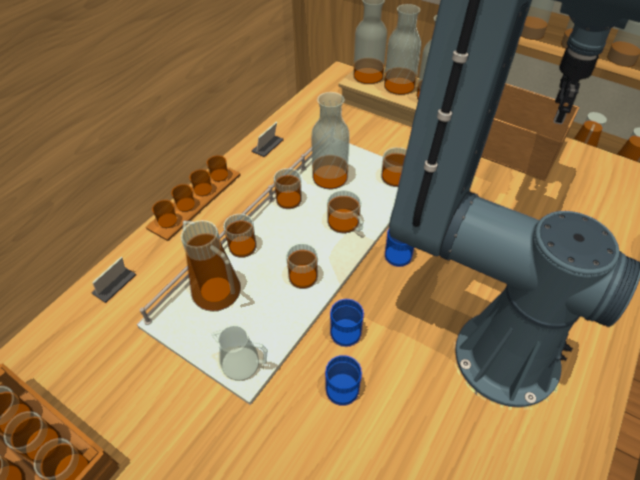

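```bash
cat > h.py <<'E'
import numpy as np,cv2
from bench import ctrl
def K(c):
    f=240/np.tan(np.radians(c['fov_y'])/2)
    return np.array([[f,0,c['cx']],[0,f,c['cy']],[0,0,1.]])
def ray(c,uv,z):
    u=cv2.undistortPoints(np.array(uv,float).reshape(-1,1,2),K(c),np.array(c['D']))[:,0]
    T=c['camera_from_world'];R=T[:3,:3];o=-R.T@T[:3,3]
    d=np.c_[u,np.ones(len(u))]@R
    return o+d*((z-o[2])/d[:,2])[:,None]
def proj(c,P):
    T=c['camera_from_world']
    return cv2.projectPoints(np.array(P,float).reshape(-1,1,3),cv2.Rodrigues(T[:3,:3])[0],T[:3,3],K(c),np.array(c['D']))[0][:,0]
E
python3 - <<'E'
import numpy as np,cv2
t=np.load('top0.npz')['p'][:,:,::-1]; s=np.load('side0.npz')['p'][:,:,::-1]
cv2.imwrite('pics/tc.png',cv2.resize(t[130:300,270:440],(800,600) if 0 else (600,600),interpolation=cv2.INTER_CUBIC))
cv2.imwrite('pics/tb.png',cv2.resize(t[130:300,160:540],(800,358),interpolation=cv2.INTER_CUBIC))
cv2.imwrite('pics/sc.png',cv2.resize(s[160:300,210:380],(728,600),interpolation=cv2.INTER_CUBIC))
E
```

```text
(no output)
```

View pics/tc.png

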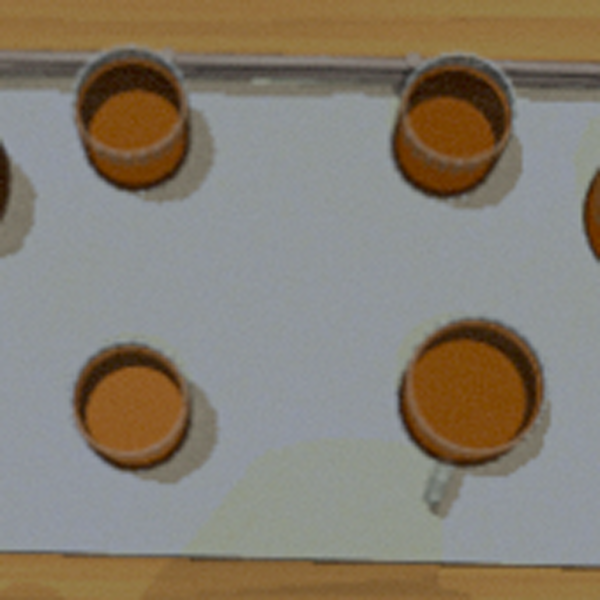

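View pics/sc.png

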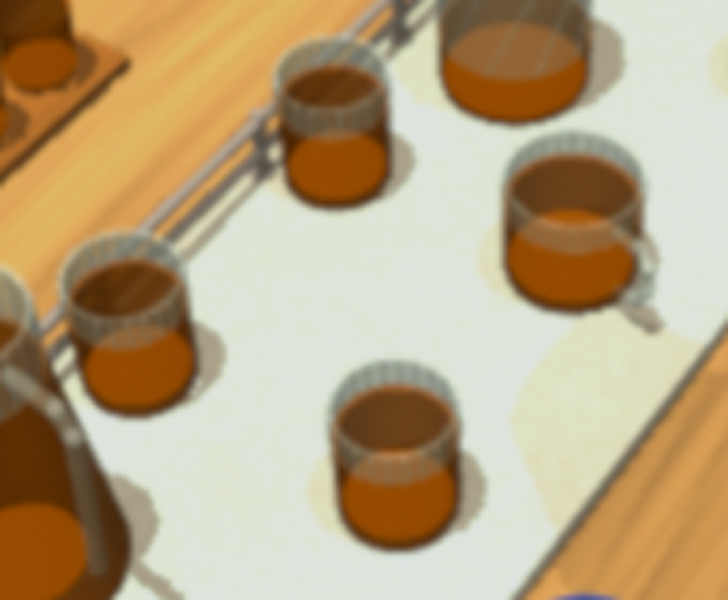

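View pics/tb.png

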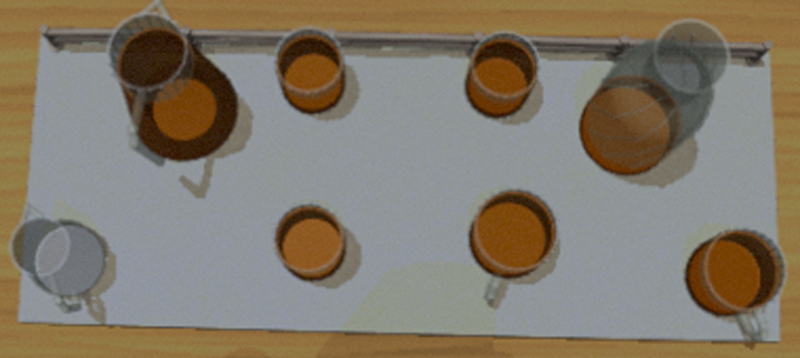

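```bash
python3 - <<'E'
from h import *
ct=ctrl.calibration('top'); cs=ctrl.calibration('side')
a=600/170
T=lambda x,y:(270+(x+.5)/a-.5,130+(y+.5)/a-.5)
S=lambda x,y:(210+(x+.5)/4.282-.5,160+(y+.5)/4.286-.5)
z=.103
print('top',ray(ct,[T(131.5,103.5),T(456,111),T(131,400)],z)[:,:2].round(4))
print('side',ray(cs,[S(124,289),S(331,87),S(394,420)],z)[:,:2].round(4))
b=800/380
B=lambda x,y:(160+(x+.5)/b-.5,130+(y+.5)/b-.5)
print('near corners',ray(ct,[B(18,322),B(779,341)],.018)[:,:2].round(4))
# near edge automated: white->dark transition
t=np.load('top0.npz')['p'].astype(int)
sat=t.max(2)-t.min(2)
pts=[]
for u in range(200,480,5):
    col=sat[255:305,u]; 
    v=[i for i in range(50) if col[i]>40 and (col[i:i+5]>40).all() ]
    w=[x for x in v if 255+x>280]
    if w: pts.append((u,255+w[0]-1))
P=ray(ct,pts,.016); k=np.polyfit(P[:,1],P[:,0],1); print(k,np.std(P[:,0]-np.polyval(k,P[:,1])),len(P))
# posts of the rail from tb: left (45,38) right (767,48) top z=.068
print('rail ends',ray(ct,[B(46,32),B(767,46)],.068)[:,:2].round(4))
E
```

```text
top [[ 0.6552  0.0671]
 [ 0.6525 -0.1253]
 [ 0.4772  0.0634]]
side [[ 0.6495  0.0792]
 [ 0.6473 -0.1138]
 [ 0.4735  0.076 ]]
near corners [[ 0.3973  0.3743]
 [ 0.3878 -0.4222]]
[0.01219182 0.3928171 ] 0.000675023927611056 56
rail ends [[ 0.6985  0.3483]
 [ 0.6909 -0.4064]]
```

```bash
python3 - <<'E'
from h import *
ct=ctrl.calibration('top'); cs=ctrl.calibration('side')
a=600/170
T=lambda x,y:(270+(x+.5)/a-.5,130+(y+.5)/a-.5)
S=lambda x,y:(210+(x+.5)/4.282-.5,160+(y+.5)/4.286-.5)
def P(c): return K(c)@c['camera_from_world'][:3]
und=lambda c,p: cv2.undistortPoints(np.array(p,float).reshape(-1,1,2),K(c),np.array(c['D']),P=K(c))[:,0].T
A=und(ct,[T(131.5,103.5),T(456,111),T(131,400)]);Bq=und(cs,[S(124,289),S(331,87),S(394,420)])
X=cv2.triangulatePoints(P(ct),P(cs),A,Bq);X=(X[:3]/X[3]).T;print(X.round(4))
print(proj(ct,X)-np.array([T(131.5,103.5),T(456,111),T(131,400)]))
t=np.load('top0.npz');s=np.load('side0.npz')
# depth check
def world(c,d,u,v):
    x=cv2.undistortPoints(np.array([[[u,v]]],float),K(c),np.array(c['D']))[0,0]
    Tm=c['camera_from_world'];p=np.array([x[0],x[1],1])*d[v,u]
    return Tm[:3,:3].T@(p-Tm[:3,3])
for (u,v) in [(353,200),(353,250),(450,270),(220,260),(308,244)]: print('top',u,v,world(ct,t['d'],u,v).round(4))
for (u,v) in [(270,260),(300,310),(240,300),(303,275)]: print('side',u,v,world(cs,s['d'],u,v).round(4))
E
```

```text
[[ 0.6609  0.0683  0.0861]
 [ 0.6576 -0.127   0.0878]
 [ 0.4806  0.0649  0.0862]]
[[-0.04624596 -0.09541095]
 [-0.03035683 -0.06530451]
 [-0.18147603 -0.40965374]]
top 353 200 [ 0.5892 -0.0324  0.0142]
top 353 250 [ 0.4757 -0.0331  0.0187]
top 450 270 [ 0.4344 -0.2461  0.0156]
top 220 260 [0.4495 0.2597 0.0191]
top 308 244 [0.4869 0.0655 0.0248]
side 270 260 [0.5758 0.0677 0.0165]
side 300 310 [0.4339 0.1468 0.0165]
side 240 300 [0.5644 0.1985 0.0168]
side 303 275 [0.458  0.0955 0.0722]
```

```bash
python3 - <<'E'
import numpy as np,cv2
t=np.load('top0.npz')['p'][:,:,::-1]; s=np.load('side0.npz')['p'][:,:,::-1]
cr=lambda i,u,v:cv2.resize(i[v-25:v+25,u-25:u+25],(400,400),interpolation=cv2.INTER_NEAREST)
def g(im):
    for k in range(0,400,80): cv2.line(im,(k,0),(k,8),(0,0,255),1);cv2.line(im,(0,k),(8,k),(0,0,255),1)
    return im
cv2.imwrite('pics/e.png',np.hstack([g(cr(t,308,244)),g(cr(s,303,266))]))
E
```

```text
(no output)
```

View pics/e.png

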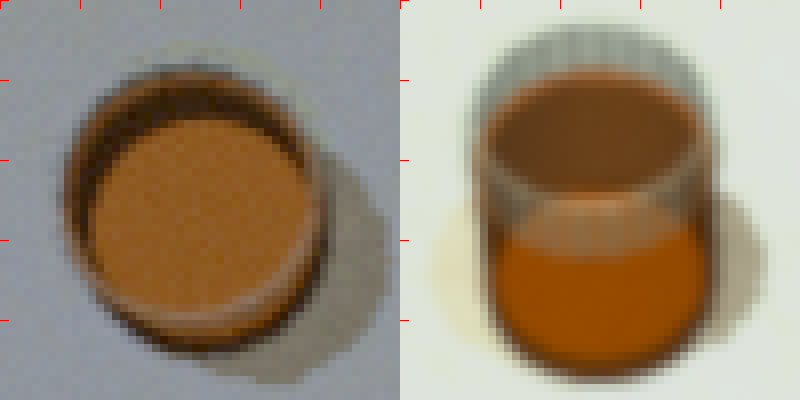

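```bash
cat > base.py <<'E'
from h import *
def base(name,img,c,u,v,h=24):
    # lowest part of amber silhouette -> base circle rays, algebraic fit with known radius
    p=img.astype(int); sat=(p.max(2)-p.min(2))/np.maximum(p.max(2),1)
    m=((sat>.38)).astype(np.uint8)
    m[:v-h]=0;m[v+h:]=0;m[:,:u-h]=0;m[:,u+h:]=0
    cs,_=cv2.findContours(m,cv2.RETR_EXTERNAL,cv2.CHAIN_APPROX_NONE)
    k=max(cs,key=cv2.contourArea)[:,0,:]; bb=cv2.boundingRect(k)
    uc=bb[0]+(bb[2]-1)/2; 
    e=[]
    for x in range(int(uc-9),int(uc+10)):
        col=k[k[:,0]==x]
        if len(col): e.append((x,col[:,1].max()+.5))
    P=ray(c,e,.018)[:,:2]
    from scipy.optimize import least_squares
    o=-c['camera_from_world'][:3,:3].T@c['camera_from_world'][:3,3]
    d=P.mean(0)-o[:2]; d/=np.linalg.norm(d)
    r=least_squares(lambda q:np.linalg.norm(P-q,axis=1)-.035,P.mean(0)+.035*d)
    return r.x.round(4),bb,np.sqrt(np.mean(r.fun**2)).round(4)
if __name__=='__main__':
    ct=ctrl.calibration('top'); cs=ctrl.calibration('side')
    t=np.load('top0.npz')['p'];s=np.load('side0.npz')['p']
    for n,a,b in [('T',(308,244),(303,266)),('L',(308,164),(241,237)),('R',(398,167),(288,190))]:
        print(n,base('top',t,ct,*a),base('side',s,cs,*b))
    print('rim T',ray(ct,[(306.7,242.9)],.103),ray(cs,[(301.5,254.5)],.103))
E
python3 base.py
```

```text
T (array([0.4817, 0.0648]), (291, 228, 33, 35), np.float64(0.0005)) (array([0.4822, 0.0648]), (288, 250, 29, 38), np.float64(0.0007))
L (array([0.661 , 0.0685]), (292, 146, 32, 38), np.float64(0.0008)) (array([0.6621, 0.0684]), (217, 220, 39, 41), np.float64(0.0021))
R (array([ 0.6585, -0.127 ]), (382, 148, 33, 38), np.float64(0.0007)) (array([ 0.6592, -0.1287]), (272, 174, 29, 34), np.float64(0.001))
rim T [[0.47732636 0.06354134 0.103     ]] [[0.47871677 0.06879484 0.103     ]]
```

```bash
cat > go.py <<'E'
from h import *
from scipy.spatial.transform import Rotation as Ro
def pose():
    o=ctrl.get_obs(); q=o['eef_rot']; return o,o['eef_pos'],Ro.from_quat(q[[1,2,3,0]])
def Rt(yaw,phi):
    u=np.array([np.cos(yaw),np.sin(yaw),0]); z=np.sin(phi)*u-np.cos(phi)*np.array([0,0,1.])
    x=np.array([u[1],-u[0],0]); return Ro.from_matrix(np.c_[x,np.cross(z,x),z]),u
def to(tip,yaw=np.radians(-18),phi=np.radians(15)):
    o,p,R=pose(); Rg,u=Rt(yaw,phi)
    pt=np.array(tip)-.025*Rg.as_matrix()[:,2]
    print('t',o['time_s'],'tip now',(p+.025*R.as_matrix()[:,2]).round(4),'F',o['wrist_force'].round(1),'op',round(o['opening'],3),'q',o['q'].round(2))
    print('shift in tool now',(R.inv().apply(pt-p)).round(4),'turn',(R.inv()*Rg).as_rotvec().round(4),'shift in goal tool',Rg.inv().apply(pt-p).round(4))
E
python3 - <<'E'
from go import *
Rg,u=Rt(np.radians(-18),0)
s=np.array([.4817,.0648,0])-.085*u; print(s)
to([s[0],s[1],.25],phi=0)
E
```

```text
[0.4008602  0.09106644 0.        ]
t 0.1 tip now [ 0.1271 -0.5603  0.2305] F [-0.1 -0.2 -0.1] op 1.001 q [-1.55  0.18  1.61 -0.    1.35 -0.21]
shift in tool now [-0.5748 -0.411  -0.0185] turn [1.00e-04 1.60e-03 5.37e-01] shift in goal tool [-0.7041 -0.0591 -0.0195]
```

```bash
python3 -m pendant '[[[0,-0.03,-0.01,0,0,0.134,-0.18],[0,-0.03,-0.01,0,0,0.134,-0.18],[0,-0.03,0,0,0,0.134,-0.18],[0,-0.03,0,0,0,0.135,-0.18],[-0.05,0,0,0,0,0,-0.18],[-0.05,0,0,0,0,0,-0.18],[-0.05,0,0,0,0,0,-0.18],[-0.05,0,0,0,0,0,-0.18],[-0.05,0,0,0,0,0,-0.18],[-0.05,0,0,0,0,0,-0.18]]]'
python3 - <<'E'
from go import *
to([.4009,.091,.25],phi=0)
E
```

```text
time_s: 1.1
eef_pos: [0.3385, -0.2708, 0.2759]
eef_rot: [0.0, -0.588, 0.809, 0.0]
wrist_force: [0.8, 0.0, 0.5]
opening: 0.59
t 1.1 tip now [ 0.3385 -0.2708  0.2509] F [0.8 0.  0.5] op 0.59 q [-0.95 -0.17  1.92  0.    1.39  0.94]
shift in tool now [-0.3634  0.0527  0.0011] turn [ 0.0002  0.0004 -0.0006] shift in goal tool [-0.3634  0.0524  0.0009]
```

```bash
python3 -m pendant '[[[-0.045,0,0,0,0,0,-0.18],[-0.045,0,0,0,0,0,-0.18],[-0.045,0,0,0,0,0,-0.18],[-0.045,0,0,0,0,0,-0.18],[-0.045,0.01,0,0,0,0,-0.18],[-0.045,0.01,0,0,0,0,-0.18],[-0.045,0.01,0,0,0,0,-0.18],[-0.045,0.02,0,0,0,0,-0.18],[0,0,0,0,0,0,-0.18],[0,0,0,0,0,0,-0.18]]]'
python3 - <<'E'
from go import *
to([.4009,.091,.12])
E
```

```text
time_s: 2.1
eef_pos: [0.4016, 0.086, 0.276]
eef_rot: [-0.0, -0.589, 0.808, 0.0]
wrist_force: [0.4, -0.6, -0.1]
opening: 0.592
t 2.1 tip now [0.4016 0.0859 0.251 ] F [ 0.4 -0.6 -0.1] op 0.592 q [-0.08 -0.23  1.97 -0.    1.4   1.8 ]
shift in tool now [-0.0047  0.0086  0.1319] turn [ 2.622e-01 -1.000e-04  4.000e-03] shift in goal tool [-0.0046  0.0425  0.1251]
```

Tilt 15° about tool x, then check the axes before descending.

```bash
python3 -m pendant '[[[0,0,0,0.131,0,0,-0.18],[0,0,0,0.131,0,0,-0.18],[-0.005,0.021,0.035,0,0,0,-0.18],[0,0.021,0.03,0,0,0,-0.18],[0,0,0,0,0,0,-0.18]]]'
python3 - <<'E'
from go import *
to([.4009,.091,.036])
for n in ('side','top'):
    p,d=ctrl.camera(n); cv2.imwrite(f'pics/{n}1.png',p[:,:,::-1])
E
```

```text
time_s: 2.6
eef_pos: [0.3769, 0.0958, 0.1978]
eef_rot: [0.073, -0.582, 0.803, -0.103]
wrist_force: [-0.4, 0.7, 0.1]
opening: 0.593
t 2.6 tip now [0.3828 0.0937 0.1736] F [-0.4  0.7  0.1] op 0.593 q [ 0.01 -0.36  2.25 -0.1   1.02  1.93]
shift in tool now [-0.0034  0.0172  0.1377] turn [ 0.009  -0.004  -0.0012] shift in goal tool [-0.0029  0.0184  0.1376]
```

View pics/side1.png

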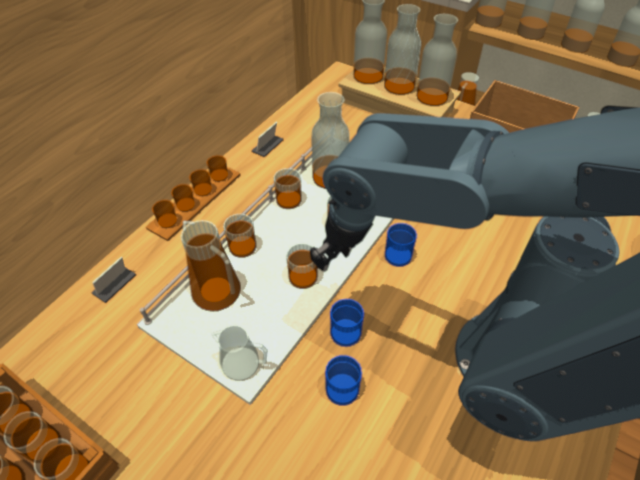

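View pics/top1.png

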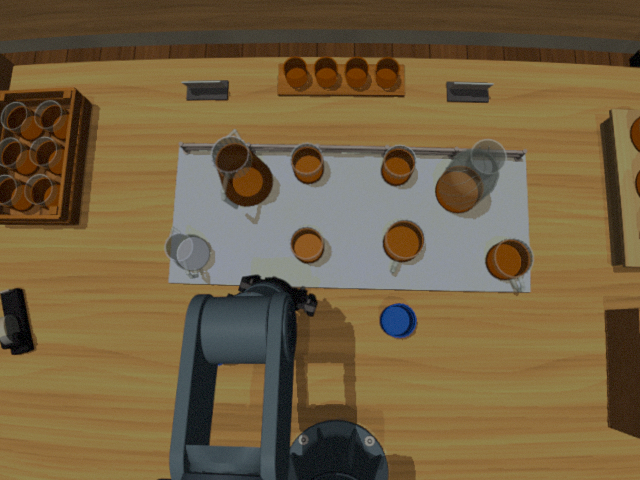

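```bash
python3 - <<'E'
from go import *
c=ctrl.calibration('top'); print(ray(c,[(275,320),(398,320)],.05))
to([.4175,.0857,.036])
E
```

```text
[[ 0.32089258  0.13007565  0.05      ]
 [ 0.32469354 -0.12749057  0.05      ]]
t 2.7 tip now [0.3879 0.0937 0.1791] F [0.5 0.5 0.2] op 0.591 q [ 0.01 -0.36  2.24 -0.1   1.02  1.93]
shift in tool now [-0.0016  0.0074  0.1461] turn [-0.0002 -0.0011 -0.0019] shift in goal tool [-0.0015  0.0074  0.1461]
```

```bash
python3 -m pendant '[[[0,0.005,0.025,0,0,0,-0.18],[-0.001,0.002,0.025,0,0,0,-0.18],[0,0,0.025,0,0,0,-0.18],[0,0,0.025,0,0,0,-0.18],[0,0,0.02,0,0,0,-0.18],[0,0,0.015,0,0,0,-0.18],[0,0,0.011,0,0,0,-0.18],[0,0,0,0,0,0,-0.18],[0,0,0,0,0,0,-0.18]]]'
python3 - <<'E'
from go import *
to([.4175,.0857,.036])
for n in ('side','top'):
    p,d=ctrl.camera(n); cv2.imwrite(f'pics/{n}2.png',cv2.resize(p[160:340,200:440],(800,600),interpolation=cv2.INTER_CUBIC)[:,:,::-1])
E
```

```text
time_s: 3.6
eef_pos: [0.4131, 0.0876, 0.0612]
eef_rot: [0.077, -0.582, 0.802, -0.106]
wrist_force: [-0.1, -0.1, 0.5]
opening: 0.589
t 3.6 tip now [0.4193 0.0856 0.037 ] F [-0.1 -0.1  0.5] op 0.589 q [-0.02  0.03  2.27 -0.14  0.59  1.97]
shift in tool now [0.0005 0.0019 0.0006] turn [-0.0023  0.     -0.0013] shift in goal tool [0.0005 0.0019 0.0006]
```

View pics/side2.png

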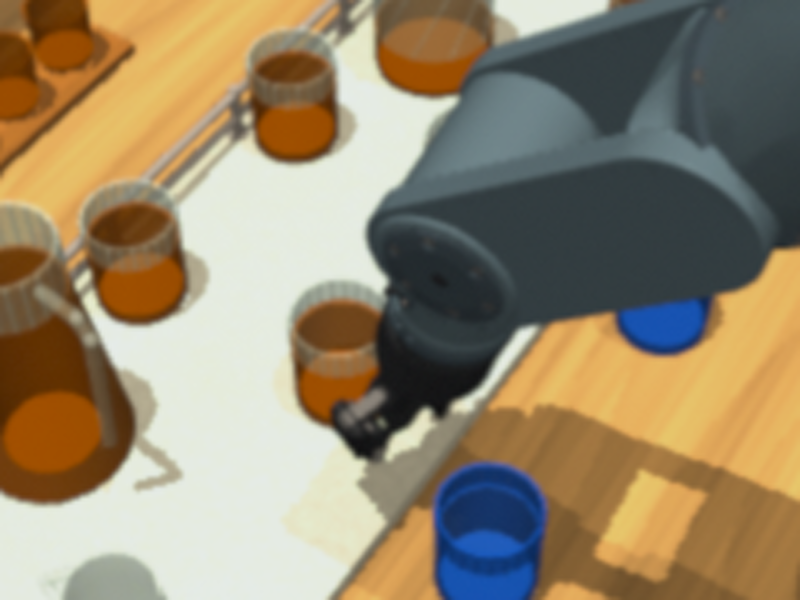

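View pics/top2.png

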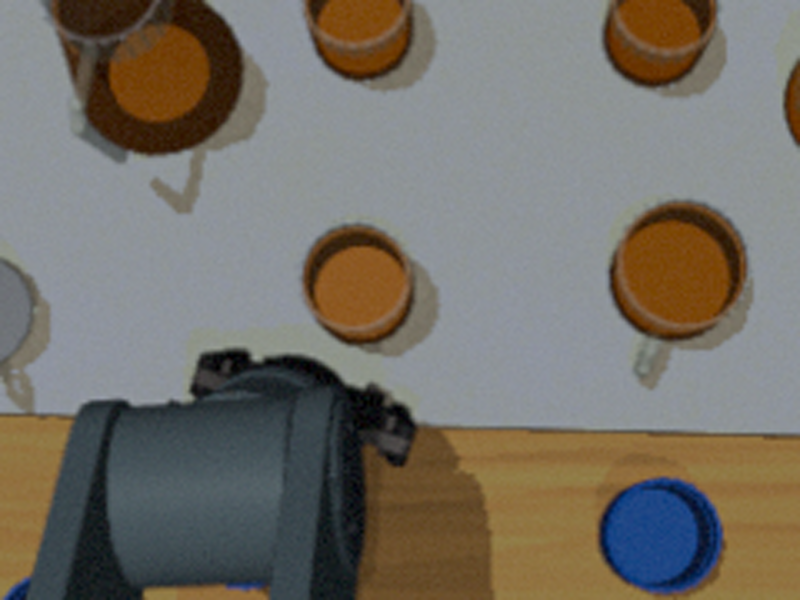

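```bash
python3 -m pendant '[[[0,-0.0058,0.0016,0,0,0,-0.18],[0,-0.0058,0.0016,0,0,0,-0.18],[0,-0.0058,0.0016,0,0,0,-0.18],[0,-0.0048,0.0013,0,0,0,-0.18],[0,-0.0038,0.001,0,0,0,-0.18],[0,-0.0038,0.001,0,0,0,-0.18],[0.0015,-0.0038,0.001,0,0,0,-0.18],[0.0015,-0.0038,0.001,0,0,0,-0.18],[0.0015,-0.0038,0.001,0,0,0,-0.18],[0,0,0,0,0,0,-0.18]]]'
python3 - <<'E'
from go import *
from base import base
to([.4175,.0857,.036])
for n in ('side','top'):
    p,d=ctrl.camera(n); cv2.imwrite(f'pics/{n}3.png',cv2.resize(p[160:340,200:440],(800,600),interpolation=cv2.INTER_CUBIC)[:,:,::-1])
E
```

```text
time_s: 4.7
eef_pos: [0.4505, 0.0705, 0.0598]
eef_rot: [0.077, -0.583, 0.802, -0.106]
wrist_force: [-0.2, -0.2, 0.8]
opening: 0.586
t 4.7 tip now [0.4567 0.0685 0.0356] F [-0.2 -0.2  0.8] op 0.586 q [-0.06  0.1   2.2  -0.12  0.59  1.91]
shift in tool now [-0.0042  0.041  -0.0114] turn [-0.0004 -0.0002 -0.0004] shift in goal tool [-0.0042  0.041  -0.0114]
```

View pics/side3.png

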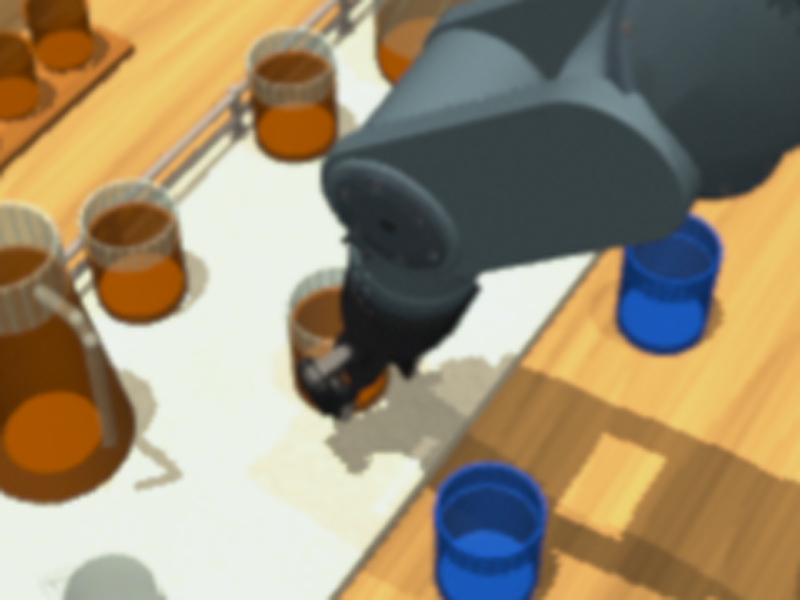

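View pics/top3.png

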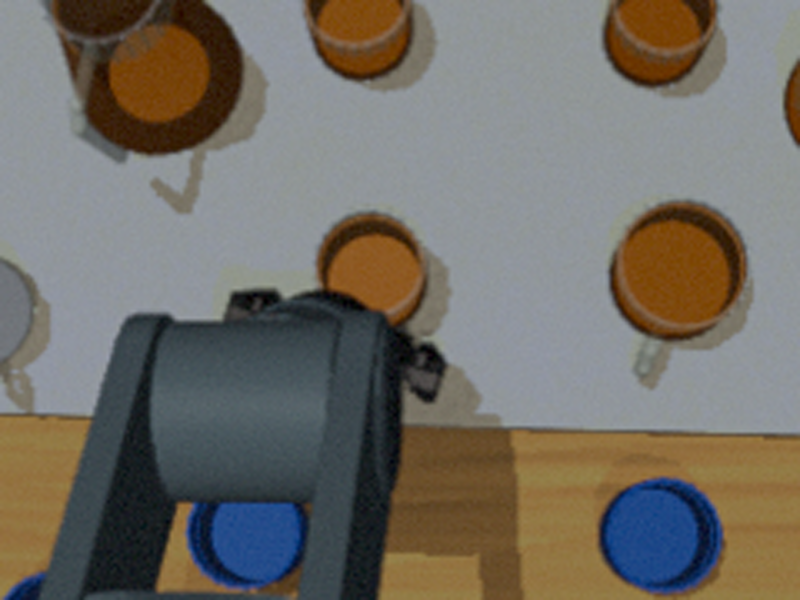

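```bash
python3 -m pendant '[[[0.002,-0.005,0.0013,0,0,0,-0.18],[0.0028,-0.0072,0.0019,0,0,0,-0.18],[0.0028,-0.0072,0.0019,0,0,0,-0.18],[0.0028,-0.0072,0.0019,0,0,0,-0.18],[0.0028,-0.0072,0.0019,0,0,0,-0.18],[0.0028,-0.0072,0.0019,0,0,0,-0.18],[0.0028,-0.0072,0.0019,0,0,0,-0.18],[0.002,-0.005,0.0013,0,0,0,-0.18],[0.001,-0.0026,0.0007,0,0,0,-0.18],[0,0,0,0,0,0,-0.18]]]'
python3 - <<'E'
from go import *
to([.4175,.0857,.036])
for n in ('top',):
    p,d=ctrl.camera(n); cv2.imwrite(f'pics/{n}4.png',cv2.resize(p[130:310,230:470],(800,600),interpolation=cv2.INTER_CUBIC)[:,:,::-1])
E
```

```text
time_s: 5.8
eef_pos: [0.4987, 0.032, 0.0601]
eef_rot: [0.077, -0.583, 0.802, -0.106]
wrist_force: [0.9, 0.4, 0.3]
opening: 0.593
t 5.8 tip now [0.5049 0.03   0.036 ] F [0.9 0.4 0.3] op 0.593 q [-0.15  0.18  2.1  -0.08  0.6   1.79]
shift in tool now [-0.0259  0.0969 -0.0261] turn [-0.0007 -0.     -0.0004] shift in goal tool [-0.0259  0.0969 -0.026 ]
```

View pics/top4.png

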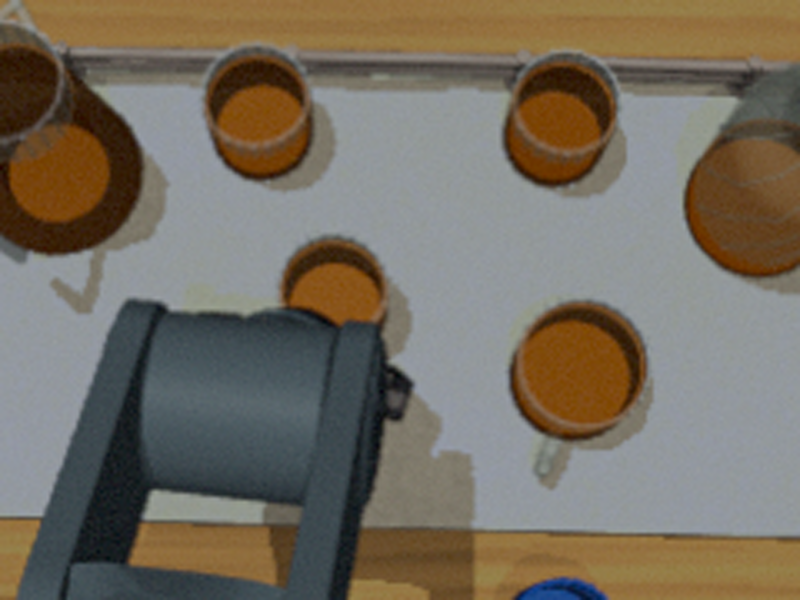

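```bash
python3 -m pendant '[[[0.0028,-0.0072,0.0019,0,0,0,-0.18],[0.0028,-0.0072,0.0019,0,0,0,-0.18],[0.0028,-0.0072,0.0019,0,0,0,-0.18],[0.0028,-0.0072,0.0019,0,0,0,-0.18],[0.0028,-0.0072,0.0019,0,0,0,-0.18],[0.0028,-0.0072,0.0019,0,0,0,-0.18],[0.0028,-0.0072,0.0019,0,0,0,-0.18],[0.0028,-0.0072,0.0019,0,0,0,-0.18],[0.002,-0.005,0.0013,0,0,0,-0.18],[0.001,-0.0026,0.0007,0,0,0,-0.18]]]'
python3 -m pendant '[[[0,0,0,0,0,0,-0.18],[0,0.01,-0.0027,0,0,0,-0.18],[0,0.02,-0.005,0,0,0,-0.18],[0,0.02,-0.005,0,0,0,-0.18],[0,0,0,0,0,0,-0.18]]]'
python3 - <<'E'
from go import *
to([.4175,.0857,.036])
for n in ('top','side'):
    p,d=ctrl.camera(n); np.savez(n+'5.npz',p=p);cv2.imwrite(f'pics/{n}5.png',cv2.resize(p[130:310,200:440],(800,600),interpolation=cv2.INTER_CUBIC)[:,:,::-1])
E
```

```text
time_s: 6.85
eef_pos: [0.5551, -0.0131, 0.0603]
eef_rot: [0.077, -0.583, 0.802, -0.106]
wrist_force: [-0.4, 0.8, -0.3]
opening: 0.586
time_s: 7.35
eef_pos: [0.5019, 0.0047, 0.0585]
eef_rot: [0.076, -0.583, 0.802, -0.104]
wrist_force: [0.3, -0.4, -0.6]
opening: 0.597
t 7.35 tip now [0.5079 0.0027 0.0343] F [ 0.3 -0.4 -0.6] op 0.597 q [-0.21  0.19  2.1  -0.05  0.6   1.71]
shift in tool now [-0.0511  0.1075 -0.0301] turn [ 0.0036 -0.0001  0.0011] shift in goal tool [-0.051   0.1075 -0.0305]
```

View pics/top5.png

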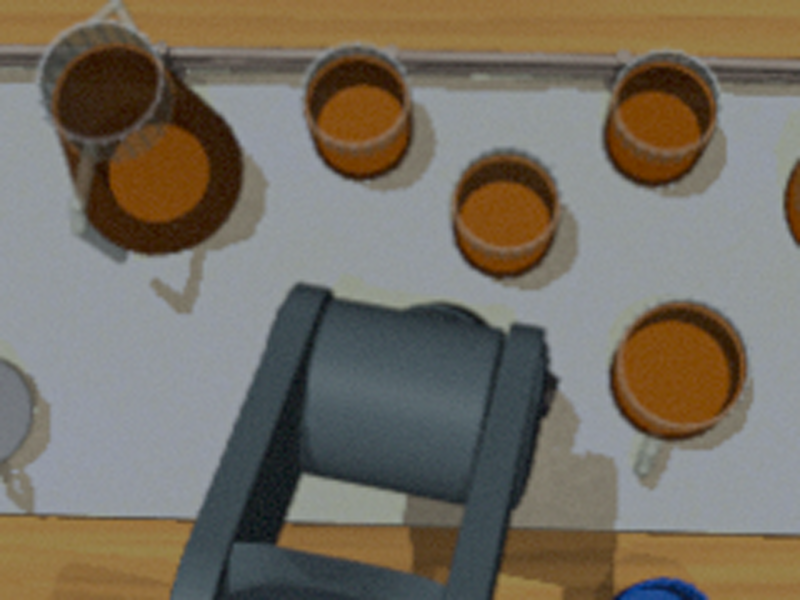

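View pics/side5.png

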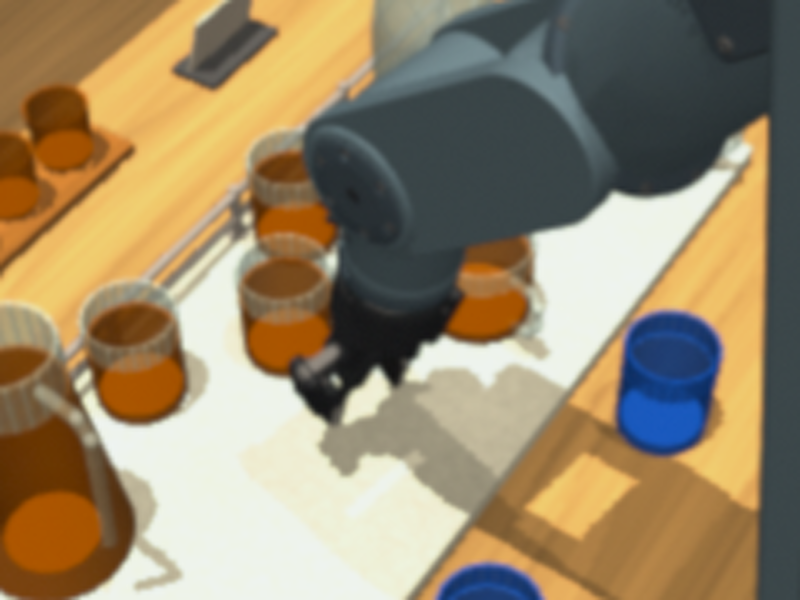

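```bash
python3 - <<'E'
from go import *
from base import base
ct=ctrl.calibration('top');t=np.load('top5.npz')['p']
for k in [(351,194),(308,164),(398,167)]: print(base('top',t,ct,*k))
to([.5079,-.03,.038],yaw=np.radians(-.8))
E
```

```text
(array([ 0.5941, -0.0282]), (336, 176, 32, 38), np.float64(0.0009))
(array([0.661 , 0.0685]), (292, 146, 32, 38), np.float64(0.0008))
(array([ 0.6586, -0.1272]), (382, 148, 33, 38), np.float64(0.0008))
t 7.45 tip now [0.5116 0.0015 0.0358] F [-0.4  0.2  0.7] op 0.59 q [-0.21  0.19  2.09 -0.05  0.6   1.71]
shift in tool now [ 0.0331 -0.0068 -0.0004] turn [-0.0012 -0.0776 -0.2895] shift in goal tool [ 0.0335  0.0029 -0.003 ]
```

```bash
python3 - <<'E'
from go import *
to([.5492,-.0243,.037],yaw=np.radians(-5))
c=ctrl.calibration('top');print(ray(c,[(403.5,240)],.093))
E
```

```text
t 7.45 tip now [0.5116 0.0015 0.0358] F [-0.4  0.2  0.7] op 0.59 q [-0.21  0.19  2.09 -0.05  0.6   1.71]
shift in tool now [ 0.0144 -0.0427  0.0103] turn [-0.0012 -0.0586 -0.2187] shift in goal tool [ 0.0239 -0.0385  0.0091]
[[ 0.48728171 -0.13442262  0.093     ]]
```

```bash
python3 -m pendant '[[[0,0,0,-0.0006,-0.0293,-0.1093,-0.18],[0,0,0,-0.0006,-0.0293,-0.1093,-0.18],[0.008,-0.011,0.003,0,0,0,-0.18],[0.008,-0.011,0.003,0,0,0,-0.18],[0.008,-0.011,0.002,0,0,0,-0.18],[0,0,0,0,0,0,-0.18],[0,0,0,0,0,0,-0.18]]]'
python3 - <<'E'
from go import *
to([.5492,-.0243,.037],yaw=np.radians(-5))
p,d=ctrl.camera('top');cv2.imwrite('pics/top6.png',cv2.resize(p[130:310,230:470],(800,600),interpolation=cv2.INTER_CUBIC)[:,:,::-1])
from base import base
print(base('top',p,ctrl.calibration('top'),351,194))
E
```

```text
time_s: 8.15
eef_pos: [0.5374, -0.0239, 0.0602]
eef_rot: [0.088, -0.669, 0.732, -0.096]
wrist_force: [-0.1, 0.1, -0.6]
opening: 0.592
t 8.15 tip now [ 0.5439 -0.0245  0.036 ] F [-0.1  0.1 -0.6] op 0.592 q [-0.29  0.24  2.02  0.09  0.62  1.3 ]
shift in tool now [-0.0007 -0.0053  0.0004] turn [ 0.0015 -0.0003 -0.002 ] shift in goal tool [-0.0007 -0.0053  0.0004]
(array([ 0.6157, -0.0386]), (336, 176, 32, 30), np.float64(0.0017))
```

View pics/top6.png

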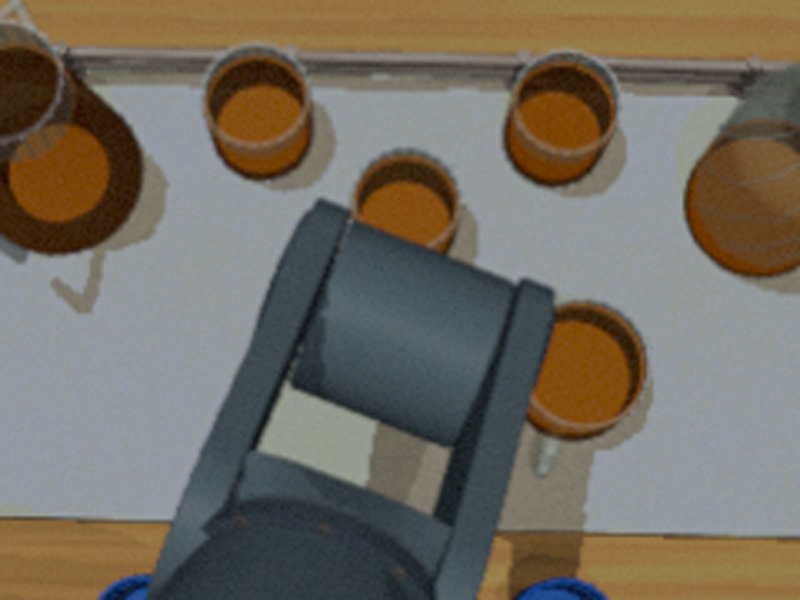

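```bash
python3 -m pendant '[[[0,-0.0058,0.0015,0,0,0,-0.18],[0,-0.0039,0.001,0,0,0,-0.18],[-0.0003,-0.0039,0.001,0,0,0,-0.18],[-0.0005,-0.0058,0.0016,0,0,0,-0.18],[-0.0005,-0.0077,0.0021,0,0,0,-0.18],[-0.0005,-0.0077,0.0021,0,0,0,-0.18],[-0.0005,-0.0077,0.0021,0,0,0,-0.18],[-0.0005,-0.0077,0.0021,0,0,0,-0.18],[-0.0003,-0.0048,0.0013,0,0,0,-0.18],[0,0,0,0,0,0,-0.18]]]'
python3 - <<'E'
from go import *
to([.6246,-.0264,.037],yaw=np.radians(-5))
for n in ('top','side'):
    p,d=ctrl.camera(n);cv2.imwrite(f'pics/{n}7.png',cv2.resize(p[130:310,200:440],(800,600),interpolation=cv2.INTER_CUBIC)[:,:,::-1])
E
```

```text
time_s: 9.2
eef_pos: [0.5952, -0.0257, 0.0605]
eef_rot: [0.088, -0.67, 0.731, -0.096]
wrist_force: [0.7, -0.2, 1.1]
opening: 0.592
t 9.2 tip now [ 0.6017 -0.0262  0.0363] F [ 0.7 -0.2  1.1] op 0.592 q [-0.27  0.35  1.88  0.07  0.66  1.34]
shift in tool now [-0.0018 -0.0223  0.0052] turn [-0.0001 -0.0002 -0.0006] shift in goal tool [-0.0018 -0.0223  0.0052]
```

View pics/top7.png

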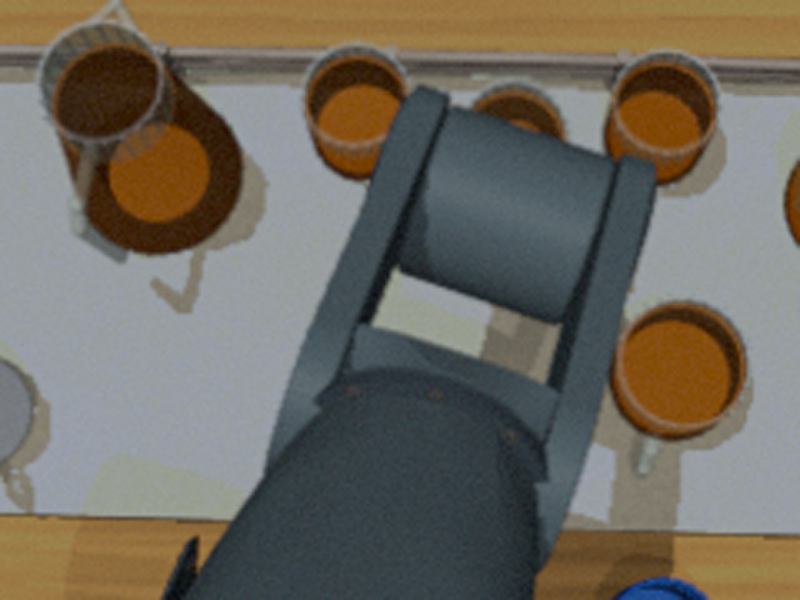

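View pics/side7.png

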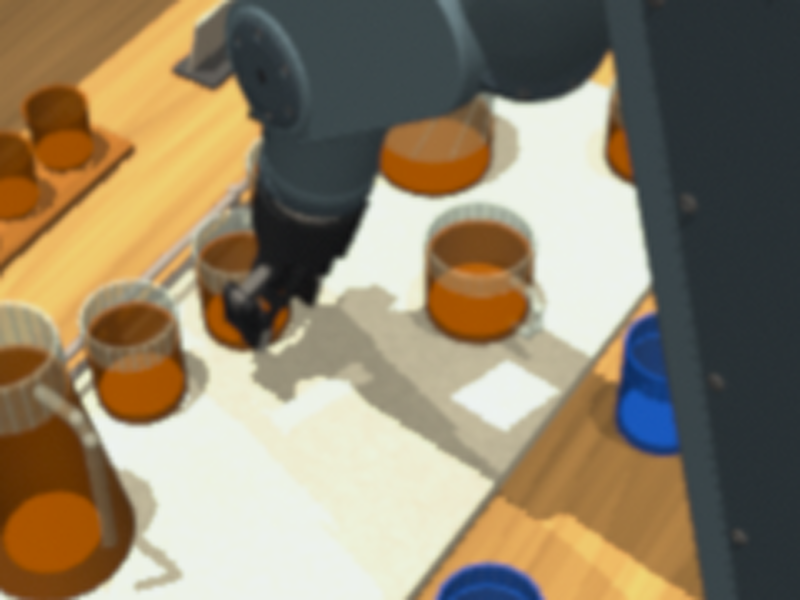

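```bash
python3 -m pendant '[[[-0.0007,-0.0039,0.001,0,0,0,-0.18],[-0.0007,-0.0039,0.001,0,0,0,-0.18],[-0.0007,-0.0039,0.001,0,0,0,-0.18],[-0.0006,-0.0029,0.0008,0,0,0,-0.18],[-0.0005,-0.002,0.0005,0,0,0,-0.18],[-0.0002,-0.001,0.0003,0,0,0,-0.18],[0,0,0,0,0,0,-0.18]]]'
python3 - <<'E'
from go import *
to([.6246,-.0264,.037],yaw=np.radians(-5))
E
```

```text
time_s: 10.0
eef_pos: [0.6128, -0.0237, 0.0604]
eef_rot: [0.088, -0.67, 0.731, -0.096]
wrist_force: [-0.2, 0.7, -0.2]
opening: 0.59
t 10.0 tip now [ 0.6193 -0.0243  0.0362] F [-0.2  0.7 -0.2] op 0.59 q [-0.25  0.38  1.83  0.07  0.67  1.36]
shift in tool now [ 0.0016 -0.0055  0.0007] turn [ 0.0007 -0.     -0.0007] shift in goal tool [ 0.0016 -0.0055  0.0007]
```

```bash
python3 -m pendant '[[[-0.0001,-0.0012,0.0003,0,0,0,-0.18],[0,-0.0012,0.0003,0,0,0,-0.18],[0,0,0,0,0,0,-0.18]]]'
python3 -m pendant '[[[0,-0.001,0.0003,0,0,0,-0.18],[0,0,0,0,0,0,-0.18]]]'
python3 - <<'E'
from go import *
to([.6246,-.0264,.037],yaw=np.radians(-5))
for n in ('top','side'):
    p,d=ctrl.camera(n);cv2.imwrite(f'pics/{n}8.png',cv2.resize(p[130:310,200:440],(800,600),interpolation=cv2.INTER_CUBIC)[:,:,::-1])
E
```

```text
time_s: 10.3
eef_pos: [0.6153, -0.0239, 0.0605]
eef_rot: [0.088, -0.67, 0.731, -0.096]
wrist_force: [-0.1, 0.3, -0.3]
opening: 0.589
time_s: 10.5
eef_pos: [0.6163, -0.024, 0.0604]
eef_rot: [0.088, -0.67, 0.731, -0.096]
wrist_force: [-0.5, -0.4, -0.6]
opening: 0.591
t 10.5 tip now [ 0.6227 -0.0245  0.0363] F [-0.5 -0.4 -0.6] op 0.591 q [-0.25  0.39  1.82  0.07  0.68  1.36]
shift in tool now [ 0.0017 -0.0022 -0.0002] turn [ 0.0009 -0.     -0.0007] shift in goal tool [ 0.0017 -0.0022 -0.0002]
```

View pics/side8.png

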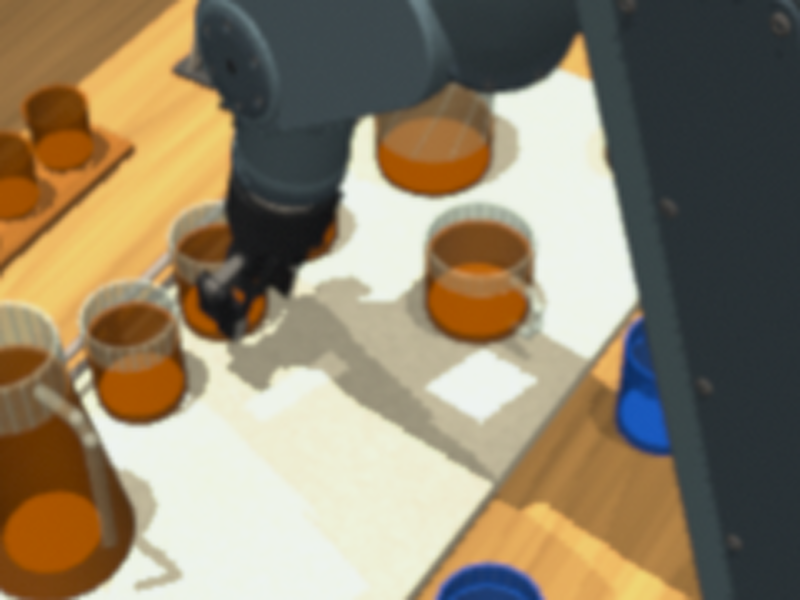

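```bash
python3 -m pendant '[[[0,-0.001,0.0003,0,0,0,-0.18],[0,0,0,0,0,0,-0.18]]]'
python3 -m pendant '[[[0,-0.001,0.0003,0,0,0,-0.18],[0,0,0,0,0,0,-0.18]]]'
```

```text
time_s: 10.8
eef_pos: [0.6173, -0.0241, 0.0604]
eef_rot: [0.088, -0.67, 0.731, -0.096]
wrist_force: [-1.4, -0.1, 0.5]
opening: 0.589
time_s: 11.0
eef_pos: [0.6184, -0.0241, 0.0604]
eef_rot: [0.088, -0.67, 0.731, -0.096]
wrist_force: [-0.7, -0.6, 0.3]
opening: 0.591
```

```bash
python3 -m pendant '[[[0,0.004,-0.0011,0,0,0,-0.18],[0,0.01,-0.0027,0,0,0,-0.18],[0,0.015,-0.004,0,0,0,-0.18],[0,0.01,-0.0027,0,0,0,-0.18],[0,0,-0.02,0,0,0,-0.18],[0,0,-0.04,0,0,0,-0.18],[0,0,-0.04,0,0,0,-0.18],[0,0,-0.04,0,0,0,-0.18],[0,0.03,-0.04,0,0,0,-0.18],[-0.02,0.04,-0.03,0,0,0,-0.18]]]'
python3 -m pendant '[[[-0.04,0.03,0,0,0,0,-0.18],[-0.04,0.03,0,0,0,0,-0.18],[-0.04,0.03,0,0,0,0,-0.18],[0,0,0,0,0,0,-0.18]]]'
python3 - <<'E'
from go import *
from base import base
for n,q in (('top',[(353,164),(308,164),(398,167)]),('side',[(264,213),(241,237),(288,190)])):
    p,d=ctrl.camera(n);cv2.imwrite(f'pics/{n}9.png',p[:,:,::-1]); np.savez(n+'9.npz',p=p)
    for k in q: print(n,base(n,p,ctrl.calibration(n),*k))
E
```

```text
time_s: 12.0
eef_pos: [0.4619, 0.0071, 0.247]
eef_rot: [0.089, -0.669, 0.732, -0.098]
wrist_force: [0.1, 1.3, 1.3]
opening: 0.591
time_s: 12.4
eef_pos: [0.381, 0.1401, 0.219]
eef_rot: [0.088, -0.673, 0.728, -0.094]
wrist_force: [-0.2, -0.5, -0.3]
opening: 0.594
top (array([ 0.6599, -0.0301]), (338, 147, 31, 38), np.float64(0.0008))
top (array([0.6607, 0.0678]), (292, 146, 32, 38), np.float64(0.0007))
top (array([ 0.6587, -0.1271]), (382, 148, 33, 38), np.float64(0.0007))
side (array([ 0.6597, -0.0304]), (246, 189, 42, 43), np.float64(0.001))
side (array([0.6621, 0.0684]), (217, 220, 39, 41), np.float64(0.0021))
side (array([ 0.6818, -0.09  ]), (264, 174, 37, 40), np.float64(0.0084))
```

View pics/top9.png

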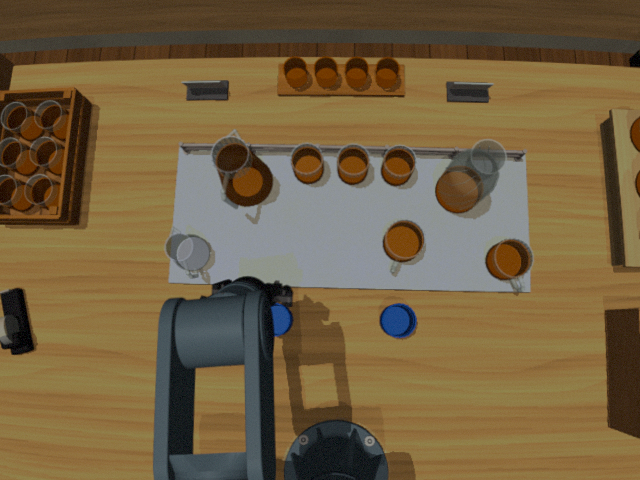

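View pics/side9.png

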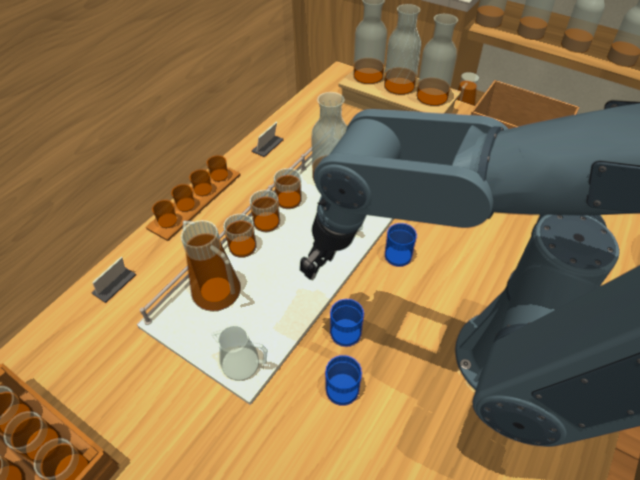

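```bash
python3 -m pendant '[[[0,0,0,0,0,0,-0.18],[0,0,0,0,0,0,-0.18],[0,0,0,0,0,0,-0.18]]]'; python3 -c "
from bench import ctrl
print(ctrl.hand_in())"
```

```text
time_s: 12.8
eef_pos: [0.3863, 0.1342, 0.2208]
eef_rot: [0.088, -0.669, 0.732, -0.096]
wrist_force: [0.2, -0.6, 0.7]
opening: 0.593
the job is handed in; nothing more can be done
None
```

I pushed the amber tumbler into the empty place and up to the rail, then moved the hand clear and handed the job in at about 12.8 s. I used two half-open fingertips about 18 mm above the board, first on a diagonal, then straight in. The hand-in reports no verdict.

- **Position:** in the last pictures the tumbler's axis is at (0.660, −0.030) m, and the top and side cameras agree to within 0.5 mm. That is within about 0.3 mm of the line between its neighbours.
- **Gaps:** it stands about 98 mm from the left tumbler and 97 mm from the right one, axis to axis. It looks upright.
- **Other glasses:** the neighbours measured within 1 mm of where they began. The mug, carafe, jug, end mug and creamer show no visible shift in the top picture; I did not measure them.
- **Forces:** the wrist-force readings at the end of each move stayed under about 2 N.

Three checks failed or disagreed:
- **Rim estimates:** my first estimates from the glass rims differed by about 12 mm between cameras. I dropped them and measured from the bases.
- **Right neighbour, side view:** the final side-camera fit was invalid because its amber overlaps the pushed tumbler's. For that glass I relied on the top view, which matched its starting position.
- **Rail contact:** I felt no clear rise in force at the rail, so contact is judged from position.

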